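# Slide the serving board out over the tamping stand's edge

### The arm

A 6-joint arm with a two-finger parallel gripper is mounted at the origin on the work surface. World frame = base frame: x ahead of the robot, y to its left, z up, the work surface at z = 0. Lengths are in mm, angles in rad, forces in N, time in s.
With the tool pointing down it reaches from about 275 to 1000 mm from the base axis. Payload 8.4 kg.
Tool frame: the origin (TCP) lies at the very end of the fingers, on their centre line; the grasp point (between the pads) lies 19 mm behind it; z points along the fingers, y is the direction in which the jaws open and shut (so a half turn about z gives the same grasp; the last joint's range is limited). The gripper opens to 85 mm and grips with 20 to 120 N. Pads are 22 mm wide; open, the fingers measure 114 mm over their backs; the gripper's body (76 mm by 85 mm) begins 54 mm behind the grasp point. The pads swing forward as they close: fully open they stand 13 mm farther back than shut.
Start: joints at [1.293, 0.353, 1.633, -0, 1.155, -0.002], TCP at [170.196, 601.383, 231.281] pointing down, gripper open.
Joint ranges: [-2.63, 2.63], [-0.92, 2.1], [0.06, 2.66], [-1.3, 4.44], [0, 2.69], [-3.02, 3.02]. Speed limits (rad/s): [2.22, 2.22, 2.79, 3.14, 3.14, 3.14].

### API

Orientations are given as [roll, pitch, yaw] about the fixed x, y, z axes, in that order (R = Rz(yaw) Ry(pitch) Rx(roll)).
In Python, from rig import sense, grab_frame, get_calibration, sign_off, boxes_of, trace gives the robot as it stands.
- The arm moves only by the tool servo_tool, never from a script. Its argument "rows" is a list of rows, each a list of 3 entries, a list of its own where there are three numbers: the finger opening in mm, from 0 to 85.4, then the shift along the tool's x, y, z in mm, then the turn, a rotation vector about the tool's x, y, z in degrees. A call has 1 to 8 rows; each row shifts and turns the commanded pose from where the row before left it, along the tool's axes as they then stand; what a row does not reach is not made up. A row lasts 1/8 s, in which the tool goes at most 62.5 mm and 10.7 degrees, less where a joint would pass 70% of its speed; a pose out of reach is approached as far as the arm can. A call is refused whole if a number of a shift passes 62.5 or a number of a turn 10.7, either way. A call with a gripper value outside its range is refused whole. The fingers move at their own pace and stop on an object; "force" is the grip in N (left out, the last holds). Time passes only in rows, so rows that do not move let the fingers close. It gives the time, the measured TCP pose, the force and the opening at its end, in the units of the state.
- sense(): the state, without advancing time (a new reading comes with each control period).
- grab_frame(name): name is "scene" or "side" or "wrist"; returns the picture (384x512x3 uint8, blue, green, red); there is no depth.
- get_calibration(name): a dict with "intrinsics" (3x3 intrinsics, pixels), "world_to_cam" (4x4, takes a point from world to camera coordinates). Camera axes: x right, y down, z forward; pixel columns grow to the right and rows downward; lengths in mm; the calibration is good to about 2 mm. A picture is of the moment at which its call begins: read the wrist's pose just before it. get_calibration takes no time and is no camera call; for the wrist camera it gives the pose at the moment of the call.
- sign_off(): hands the job in, once; it reports no verdict.
Trained networks look in the newest picture that a camera, given by its name, has taken for a name from the list of things; names that differ only in an ending like _2 or _b are one class to them, and where a whole thing is asked for, a point or a joint stands for the part that bears it (a point fixed in the world has none). Each returns a list of dicts, best first, with "conf" (0 to 1); they miss things now and then, are a little off and sometimes report something else, mostly with a low value. They report only what shows in the picture. A call takes as long as a camera call. They do not tell look-alikes from the thing itself.
- boxes_of(camera, thing): "centre" ([x, y, z] in mm, in the coordinates of the camera as it stood for that picture, good to about 4 mm: the middle of the surface that is visible of it).
- trace(camera, thing): "mask" (384x512 bool, what is visible of it).
The state is a dict: "clock": time; "qpos": joint angles; "qvel": joint speeds; "joint_efforts": joint torques, N m; "eef_pos": TCP position; "tcp_rot": TCP orientation; "contact_force": force on the tool from outside, world axes, zero at the start; "wrist_torque": the same for the moment, N m; "opening": opening from 0.0 (shut) to 1.0 (fully open).
Only numpy, scipy, OpenCV 4.12 (cv2) and the standard library are available. Lean on these libraries where they do the work, as an engineer would, in place of code of your own. Each camera call takes 0.05 s, during which the arm holds its last target. There are 200 camera calls.

### The job

The thin oblong walnut board lies flat on the steel tamping stand, where nobody can get a finger under it. Push it with the fingertips straight out over the stand's far edge (the long edge opposite the tamper) until it overhangs that edge by about 30 mm, square to the edge, and leave it lying flat there for the next person to pick up. Only slide it, never lift it, and leave the round coaster with its cup and everything else where they are.

Things in the scene. Friction and masses are not known exactly. Their poses are not given: they have to be found in the camera images.
- stand: Low steel tamping stand, fixed, turned up to 35 degrees. Smooth flat top with no lip, 280 mm (its x) by 320 mm (its y), 50 mm above the counter. Origin: on the counter under the top's centre. +x points away from the robot; the far edge is at x = +140 mm. On its near side a low tongue (8 mm high, out to x = -215 mm) holds the tamper between cheeks 26 mm high
- stand_edge (a point): Middle of the far top edge of the stand (stand x = +140 mm, y = 0, 50 mm above the counter), the edge to overhang
- board: Thin walnut board to slide: oblong, 120 mm (its x) by 100 mm (its y), 6 mm thick, about 60 g, loose and flat on the left or right half of the stand, at first wholly on it and somewhat askew. Origin: centre of its underside. Its +x points roughly to the stand's far edge; its rear edge, to push on, is at x = -60 mm
- board_front (a point): Middle of the board's front edge (board x = +60 mm, y = 0, half-way up its thickness): the overhang is how far this lies beyond the stand's far edge, along the stand's x
- round_coaster: Round walnut coaster, 84 mm across, 6 mm thick, loose on the other half of the stand; stays where it is. Origin: centre of its underside
- cup_a: Amber glass espresso cup, 62 mm across and 55 mm high, standing on the round coaster; stays. Origin: centre of its underside
- tamper: Steel tamper, 58 mm across at the foot and 88 mm high, standing on the stand's tongue on the robot's side; stays. Origin: centre of its underside
- carafe: Empty glass carafe, 136 mm across, 165 mm high, with a black handle, on the counter to the right; stays. Origin: centre of its underside
- saucer: Olive ceramic saucer, 130 mm across, 16 mm high, on the counter to the left; stays. Origin: centre of its underside
- cup_b: Second amber glass cup, 62 mm across, 55 mm high, on the counter to the left; stays. Origin: centre of its underside
- funnel: Small steel funnel, 84 mm across, 62 mm high, spout down, on the counter to the left; stays. Origin: centre of its underside
- pitcher: Steel milk pitcher, 90 mm across, 95 mm high, on the counter to the right; stays. Origin: centre of its underside
Not all that is in view belongs to the job. What is shaped like the board but pink is not meant.

How it is judged (in metres and radians):
At the end, for the whole second after the job is handed in: Board front edge (its middle) 22 to 38 mm beyond the stand's far edge, square to it within 0.15 rad, flat and at rest, its centre within 120 mm sideways of the stand's middle line; round coaster within 15 mm and other things within 20 mm of where they were (x of board_front in the frame of stand between 0.162 and 0.178 m and angle between the x axis of board and the x axis of stand, either way round below 0.15 rad and y of board in the frame of stand between -0.12 and 0.12 m and height (world z) of board between 0.046 and 0.054 m and angle between board's own z axis and vertical below 0.06 rad and linear speed of board below 0.01 m/s and distance of round_coaster from where it was at the start of the episode below 0.015 m and distance of each of cup_a, tamper, carafe, saucer, cup_b, funnel, pitcher from where it was at the start of the episode below 0.02 m); the robot touches nothing.
It fails at once if the board is lifted, tipped or pushed off the stand (height (world z) of board above 0.062 m or height (world z) of board below 0.04 m or angle between board's own z axis and vertical above 0.2 rad).
It fails at once if another thing is disturbed: the round coaster moved more than 15 mm, or its cup, the tamper, the carafe, the saucer, the other cup, the funnel or the pitcher more than 20 mm (distance of round_coaster from where it was at the start of the episode above 0.015 m or distance of any of cup_a, tamper, carafe, saucer, cup_b, funnel, pitcher from where it was at the start of the episode above 0.02 m).
It also fails if it takes over 58 s, if anything falls off the work surface, if the arm or the gripper's body presses on something with over 40 N, if the wrist force passes 120 N, or if a joint passes its speed limit or range.

## Working session

There is one attempt and no reset: what is moved stays moved. The work goes in short steps, Python scripts to look and compute and a tool call to move; the robot and the scene stay as the last step left them, time stands still between calls to the robot, and variables do not carry over. Pictures are saved under pics/ and viewed, about 8 in all and at most 12, crops included, and the job is handed in when it is done.

Besides the shell and the picture viewer there is one more tool, called by a JSON object that holds its "method" and its "body". servo_tool: Moves the arm, as the interface text tells. Its arguments: {"type":"object","properties":{"rows":{"type":"array","items":{"type":"array"}},"force":{"type":"number"}},"required":["rows"]}

```bash
mkdir -p pics; python3 - <<'E'
from rig import *
import cv2,numpy as np
a=grab_frame("scene");b=grab_frame("side")
cv2.imwrite("pics/a.png",a);cv2.imwrite("pics/b.png",b)
for n in("scene","side"):
    c=get_calibration(n);M=np.array(c["world_to_cam"]);print(n,np.array(c["intrinsics"]).tolist(),(-M[:3,:3].T@M[:3,3]).round())
    for t in("stand","board","round_coaster","tamper"):
        for d in boxes_of(n,t)[:3]:
            p=np.linalg.inv(M)@np.r_[d["centre"],1];print(t,d["conf"],p[:3].round())
print(sense())
E
```

```text
scene [[464.30443927790026, 0.0, 252.35091893466847], [0.0, 464.30443927790026, 197.2359592510363], [0.0, 0.0, 1.0]] [1222.  413. 1022.]
stand 0.82 [615.  -1.  52.]
board 0.86 [ 298. -195.    8.]
board 0.75 [357. 257.   3.]
board 0.72 [523. -88.  58.]
round_coaster 0.64 [584.  73.  54.]
tamper 0.95 [406.  38.  32.]
side [[470.6179798295306, 0.0, 251.6913520615917], [0.0, 470.6179798295306, 192.87029150948769], [0.0, 0.0, 1.0]] [ 206. -951.  974.]
stand 0.93 [572. -54.  52.]
stand 0.58 [567.  50.  96.]
stand 0.22 [517. 486.   9.]
board 0.97 [350. 249.   7.]
board 0.9 [ 298. -202.    9.]
board 0.6 [521. -99.  60.]
round_coaster 0.72 [557.  40.  56.]
round_coaster 0.24 [679. 375.  39.]
tamper 0.62 [399.  17.  33.]
{'clock': 0.5, 'qpos': array([ 1.29259695e+00,  3.52986878e-01,  1.63343217e+00,  1.13684239e-06,
        1.15520162e+00, -2.36862155e-03]), 'qvel': array([ 0.00028726,  0.00126565, -0.00087876,  0.00080991,  0.00035217,
        0.00132911]), 'joint_efforts': array([ 3.04557871e-04, -6.04688859e+01, -3.42184961e+01,  2.13352873e-04,
        2.35602332e-03, -1.56702350e-05]), 'eef_pos': array([170.19271435, 601.36402948, 231.27538088]), 'tcp_rot': array([-3.14156464e+00, -1.10640400e-06,  2.86576144e+00]), 'contact_force': array([-0.06607336,  0.2126757 , -0.20496072]), 'wrist_torque': array([-0.02906241, -0.02125921, -0.06362783]), 'opening': 1.0010990184783166}
```

View pics/a.png

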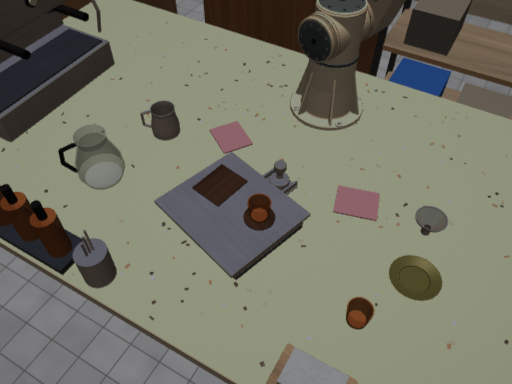

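View pics/b.png

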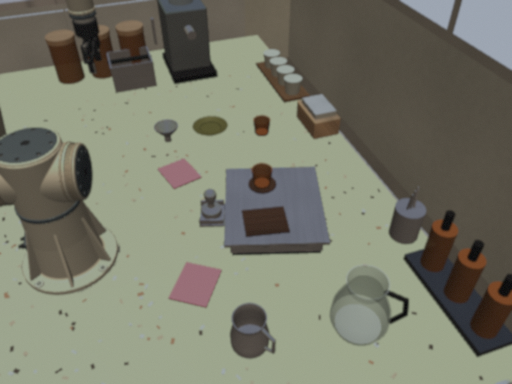

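The scene view shows three board shapes. Two are pink, at (231,137) and (357,203), both on the counter. The walnut one is at (220,184) on the stand, next to the coaster and cup at (260,212), so the walnut one is meant. The side view agrees: board (265,221), coaster (262,180), tamper (211,210).

```bash
cat > h.py <<'E'
from rig import *
import cv2,numpy as np
def ray(cam,uv,z,c=None):
    c=c or get_calibration(cam);K=np.array(c["intrinsics"]);M=np.array(c["world_to_cam"]);R,t=M[:3,:3],M[:3,3]
    d=np.c_[np.atleast_2d(uv),np.ones(len(np.atleast_2d(uv)))]@np.linalg.inv(K).T@R
    o=-R.T@t
    return (o+d*((z-o[2])/d[:,2])[:,None])[:,:2]
def proj(cam,P,c=None):
    c=c or get_calibration(cam);K=np.array(c["intrinsics"]);M=np.array(c["world_to_cam"])
    q=(np.asarray(P,float)@M[:3,:3].T+M[:3,3])@K.T
    return q[:,:2]/q[:,2:]
E
python3 - <<'E'
from h import *
for n,(u,v) in (("scene",(220,184)),("side",(265,221))):
    img=grab_frame(n)
    for d in trace(n,"board"):
        m=d["mask"].astype(np.uint8)
        if not m[v,u]: continue
        cn=max(cv2.findContours(m,0,1)[0],key=len)[:,0]
        print(n,"board",d["conf"],cv2.minAreaRect(ray(n,cn,56).astype(np.float32)))
    for d in trace(n,"stand"):
        m=d["mask"].astype(np.uint8); print("stand",d["conf"],m.sum())
    for d in trace(n,"round_coaster")[:1]:
        print("coaster",ray(n,np.argwhere(d["mask"])[:,::-1],56).mean(0))
    cv2.imwrite(f"pics/c_{n}.png",cv2.resize(img[v-60:v+90,u-90:u+110],None,fx=4,fy=4,interpolation=2)); print("crop origin",u-90,v-60)
E
```

```text
scene board 0.84 ((523.7208862304688, -90.26264190673828), (102.08672332763672, 120.7948226928711), 79.07159423828125)
stand 0.74 8416
crop origin 130 124
side board 0.62 ((523.7247314453125, -93.20967102050781), (107.41922760009766, 122.33501434326172), 79.66586303710938)
stand 0.92 7205
coaster [562.90078003  42.92301169]
crop origin 175 161
```

View pics/c_scene.png

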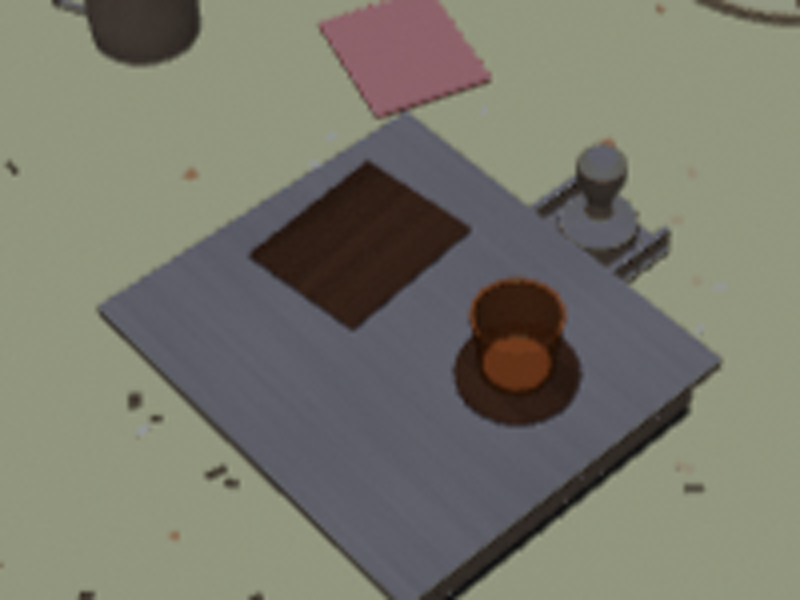

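View pics/c_side.png

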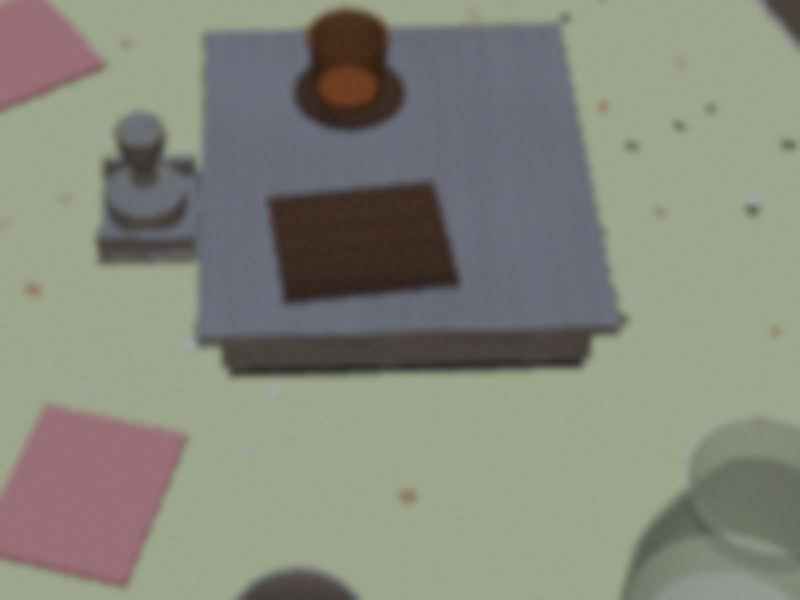

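The scene crop shows the walnut board on the right half, with the coaster and cup on the left half. The stand-top corners are clear: scene crop (405,115), (100,310), (720,362), and side crop (205,33), (560,25), (618,328), (198,340). Next I fit the stand pose to these.

```bash
cat > fit.py <<'E'
from h import *
from scipy.optimize import least_squares
NR,NL,FR,FL=(-140,-160),(-140,160),(140,-160),(140,160)
bR=[(-60,-50),(60,-50),(60,50),(-60,50)]
def T(p,L): 
    c,s=np.cos(p[2]),np.sin(p[2]);return np.asarray(L,float)@np.array([[c,s],[-s,c]])+p[:2]
def fit(obs,p0): # obs: (cam, local, pix, z)
    f=lambda p:np.concatenate([(proj(c,np.c_[T(p,l),np.full(len(l),z)])-np.array(u)).ravel() for c,l,u,z in obs])
    r=least_squares(f,p0,x_scale=[10,10,.1]);return r.x,r.fun
E
python3 - <<'E'
from fit import *
s=lambda L:[(130+(x+.5)/4-.5,124+(y+.5)/4-.5) for x,y in L]
d=lambda L:[(175+(x+.5)/4-.5,161+(y+.5)/4-.5) for x,y in L]
S=s([(405,113),(100,308),(721,358)]);D=d([(198,340),(618,328),(205,33),(560,25)])
for o in ([("scene",[NR,FR,NL],S,50)],[("side",[NR,FR,NL,FL],D,50)],[("scene",[NR,FR,NL],S,50),("side",[NR,FR,NL,FL],D,50)]):
    p,r=fit(o,[600,0,-.1]);print(p,r.round(1))
B=[s([(367,162),(250,256),(353,329),(470,230)])],[d([(285,301),(458,284),(432,182),(269,200)])]
ob=[("scene",bR,B[0][0],56),("side",bR,B[1][0],56)]
for o in (ob[:1],ob[1:],ob):
    b,r=fit(o,[523,-92,-.2]);print("board",b,r.round(1))
    R=p[2];dl=T([0,0,-R],[b[:2]-p[:2]])[0];print("in stand",dl,np.degrees(b[2]-R))
c=T(p,[(172,0)]);print("edge",T(p,[(140,0)]))
np.save("stand.npy",p)
E
```

```text
[ 5.71885620e+02 -2.31069481e+01 -2.95642780e-01] [ 0.2 -0.6 -1.   0.   0.9  0.2]
[ 5.72482078e+02 -2.87054522e+01 -3.02919805e-01] [-0.8 -0.2  0.9  0.1 -0.4 -0.   0.2 -0.2]
[ 5.72446809e+02 -2.58349595e+01 -3.02172181e-01] [-0.2 -0.8 -1.8 -0.6 -0.2  0.3 -1.  -0.9  0.4 -0.7 -0.7 -0.5 -0.2 -0.8]
board [ 5.23235766e+02 -9.06665726e+01 -1.89901252e-01] [ 0.1 -0.1 -0.5  0.   0.   0.2  0.4 -0.2]
in stand [-27.68786138 -76.53918666] 6.432650391470835
board [ 5.22883969e+02 -9.52516691e+01 -1.96878271e-01] [-0.5  0.3  0.7 -0.1  0.5 -0.  -0.8 -0.3]
in stand [-26.65921866 -81.02123585] 6.032896678827137
board [ 5.23066160e+02 -9.25246267e+01 -1.92857918e-01] [-0.3 -0.4 -1.  -0.4 -0.6 -0.1 -0.1 -0.4 -0.7 -0.4  0.5 -0.9  0.2 -0.7
 -1.1 -0.9]
in stand [-27.296836   -78.36353053] 6.263245924964815
edge [[706.1037324  -67.49821352]]
```

{"method": "servo_tool", "body": {"rows": [[50,[-28.5,-35,0],[0,0,1.5]],[50,[-28.5,-35,0],[0,0,0]],[50,[-28.5,-35,0],[0,0,0]],[50,[-28.5,-35,0],[0,0,0]],[50,[-28.5,-35,0],[0,0,0]],[50,[-28.5,-35,0],[0,0,0]],[50,[-28.5,-35,0],[0,0,0]],[50,[-28.5,-35,0],[0,0,0]]]}}

```text
clock: 1.9
eef_pos: [306.1, 265.5, 231.5]
tcp_rot: [3.141, 0.0, 2.84]
contact_force: [0.8, 0.5, 1.5]
opening: 0.588
```

{"method": "servo_tool", "body": {"rows": [[50,[-28.5,-35,0],[0,0,0]],[50,[-28.5,-35,0],[0,0,0]],[50,[-28.5,-35,0],[0,0,0]],[50,[-28.5,-35,0],[0,0,0]],[50,[-28.5,-35,0],[0,0,0]],[50,[-28.5,-35,0],[0,0,0]],[50,[-28.5,-35,0],[0,0,0]],[50,[0,0,0],[0,0,0]]]}}

```text
clock: 2.9
eef_pos: [424.3, -28.8, 231.5]
tcp_rot: [-3.141, 0.001, 2.836]
contact_force: [0.1, 0.5, -0.2]
opening: 0.59
```

{"method": "servo_tool", "body": {"rows": [[50,[-13,-16,0],[0,0,0]],[50,[-12,-15,0],[0,0,0]],[50,[0,0,30],[0,0,0]],[50,[0,0,30],[0,0,0]],[50,[0,0,30],[0,0,0]],[50,[0,0,20],[0,0,0]],[50,[0,0,0],[0,0,0]]]}}

```text
clock: 3.78
eef_pos: [436.7, -62.7, 120.3]
tcp_rot: [-3.141, -0.003, 2.84]
contact_force: [0.2, -1.4, 0.4]
opening: 0.587
```

```bash
python3 - <<'E'
from fit import *
p=np.load("stand.npy");e=sense();print(e["eef_pos"],e["tcp_rot"],T([0,0,-p[2]],[e["eef_pos"][:2]-p[:2]]))
cal=get_calibration("wrist");im=grab_frame("wrist")
b=[523,-92.5,-.193]
import rig
for L,z,c in ((T(p,[NR,FR,FL,NL]),50,(0,255,0)),(T(b,bR),56,(0,255,255))):
    cv2.polylines(im,[proj("wrist",np.c_[L,np.full(4,z)],cal).round().astype(int)],True,c,1)
cv2.imwrite("pics/w1.png",im)
E
```

```text
[436.68887114 -62.6999472  120.29614508] [-3.14129193e+00 -3.05954855e-03  2.84022000e+00] [[-118.63623539  -75.59555922]]
```

View pics/w1.png

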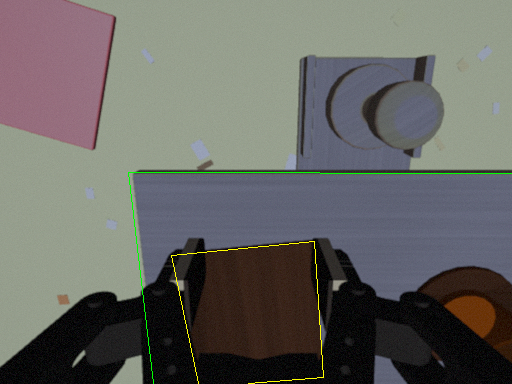

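The wrist view with the fitted outlines overlaid (stand green, board yellow) matches the picture to within a pixel or two. The fingers stand just behind the board's rear edge (row ~248). Next I go down.

{"method": "servo_tool", "body": {"rows": [[50,[3,0,20],[0,0,0]],[50,[0,0,20],[0,0,0]],[50,[0,0,15],[0,0,0]],[50,[0,0,5],[0,0,0]],[50,[0,0,0],[0,0,0]]]}}

```text
clock: 4.45
eef_pos: [435.3, -62.7, 61.5]
tcp_rot: [-3.142, 0.0, 2.84]
contact_force: [0.5, -0.2, -1.0]
opening: 0.586
```

{"method": "servo_tool", "body": {"rows": [[50,[0,0,3],[0,0,0]],[50,[0,0,0],[0,0,0]],[50,[0,0,0],[0,0,0]]]}}

```text
clock: 4.82
eef_pos: [435.2, -62.7, 58.5]
tcp_rot: [3.142, 0.0, 2.84]
contact_force: [0.4, -0.7, 0.3]
opening: 0.59
```

{"method": "servo_tool", "body": {"rows": [[50,[0,0,2],[0,0,0]],[50,[0,0,0],[0,0,0]],[50,[0,0,0],[0,0,0]]]}}

```text
clock: 5.2
eef_pos: [435.1, -62.7, 56.3]
tcp_rot: [-3.142, -0.0, 2.84]
contact_force: [-0.0, -0.4, 0.1]
opening: 0.585
```

{"method": "servo_tool", "body": {"rows": [[50,[0,0,3],[0,0,0]],[50,[0,0,0],[0,0,0]]]}}

```text
clock: 5.45
eef_pos: [434.9, -62.7, 53.0]
tcp_rot: [-3.142, -0.0, 2.84]
contact_force: [-0.2, -1.1, 0.7]
opening: 0.585
```

{"method": "servo_tool", "body": {"rows": [[50,[0,0,2],[0,0,0]],[50,[0,0,0],[0,0,0]]]}}

```text
clock: 5.7
eef_pos: [435.0, -62.7, 51.2]
tcp_rot: [-3.142, -0.0, 2.84]
contact_force: [-1.0, -0.2, -0.2]
opening: 0.582
```

{"method": "servo_tool", "body": {"rows": [[50,[0,0,1],[0,0,0]],[50,[0,0,0],[0,0,0]]]}}

```text
clock: 5.95
eef_pos: [435.1, -62.7, 50.2]
tcp_rot: [-3.142, -0.0, 2.84]
contact_force: [-0.6, 0.0, -0.6]
opening: 0.585
```

{"method": "servo_tool", "body": {"rows": [[50,[0,0,1],[0,0,0]],[50,[0,0,0],[0,0,0]]]}}

```text
clock: 6.2
eef_pos: [435.1, -62.7, 49.2]
tcp_rot: [-3.142, -0.0, 2.84]
contact_force: [-0.7, -0.4, 0.6]
opening: 0.583
```

{"method": "servo_tool", "body": {"rows": [[50,[0,0,1],[0,0,0]],[50,[0,0,0],[0,0,0]]]}}

```text
clock: 6.45
eef_pos: [435.0, -62.7, 48.2]
tcp_rot: [-3.142, -0.0, 2.84]
contact_force: [0.4, -0.8, -0.4]
opening: 0.586
```

{"method": "servo_tool", "body": {"rows": [[50,[0,0,1],[0,0,0]],[50,[0,0,0],[0,0,0]]]}}

```text
clock: 6.7
eef_pos: [435.0, -62.7, 47.2]
tcp_rot: [-3.142, -0.0, 2.84]
contact_force: [-0.0, -0.3, 0.7]
opening: 0.583
```

{"method": "servo_tool", "body": {"rows": [[50,[0,0,1],[0,0,0]],[50,[0,0,0],[0,0,0]]]}}

```text
clock: 6.95
eef_pos: [435.1, -62.7, 46.9]
tcp_rot: [-3.142, -0.0, 2.84]
contact_force: [-2.5, 0.8, 14.1]
opening: 0.585
```

{"method": "servo_tool", "body": {"rows": [[50,[0,0,1],[0,0,0]],[50,[0,0,0],[0,0,0]]]}}

```text
clock: 7.2
eef_pos: [435.1, -62.7, 46.8]
tcp_rot: [-3.142, 0.0, 2.84]
contact_force: [-8.3, 1.2, 32.8]
opening: 0.582
```

{"method": "servo_tool", "body": {"rows": [[50,[0,0,-4],[0,0,0]],[50,[0,0,0],[0,0,0]],[50,[-8,0,0],[0,0,0]],[50,[-5,0,0],[0,0,0]],[50,[-5,0,0],[0,0,0]],[50,[-5,0,0],[0,0,0]],[50,[-5,0,0],[0,0,0]],[50,[0,0,0],[0,0,0]]]}}

```text
clock: 8.2
eef_pos: [462.3, -71.2, 49.3]
tcp_rot: [3.142, 0.0, 2.84]
contact_force: [-0.0, 1.0, 0.2]
opening: 0.583
```

{"method": "servo_tool", "body": {"rows": [[50,[-7,0,0],[0,0,0]],[50,[-7,0,0],[0,0,0]],[50,[-7,0,0],[0,0,0]],[50,[-7,0,0],[0,0,0]],[50,[-7,0,0],[0,0,0]],[50,[-7,0,0],[0,0,0]],[50,[-5,0,0],[0,0,0]],[50,[0,0,0],[0,0,0]]]}}

```text
clock: 9.2
eef_pos: [507.2, -85.1, 49.3]
tcp_rot: [3.142, 0.001, 2.84]
contact_force: [0.0, -0.4, 0.2]
opening: 0.583
```

```bash
python3 - <<'E'
from fit import *
p=np.load("stand.npy");e=sense();print(e["eef_pos"],T([0,0,-p[2]],[e["eef_pos"][:2]-p[:2]]))
a=grab_frame("scene");b=grab_frame("side")
out=np.hstack([cv2.resize(a[130:270,130:320],(400,295),interpolation=2),cv2.resize(b[150:270,180:343],(400,295),interpolation=2)])
cv2.imwrite("pics/d.png",out)
for n in("scene","side"):
    for d in boxes_of(n,"board"):
        M=np.array(get_calibration(n)["world_to_cam"]);q=np.linalg.inv(M)@np.r_[d["centre"],1]
        if q[2]>35: print(n,q[:3].round(),T([0,0,-p[2]],[q[:2]-p[:2]]))
E
```

```text
[507.21778112 -85.13009304  49.29849368] [[-44.62773534 -76.02041921]]
scene [ 572. -108.   55.] [[ 24.2003493  -78.24343589]]
side [ 575. -121.   61.] [[ 30.88741419 -89.90204163]]
```

View pics/d.png

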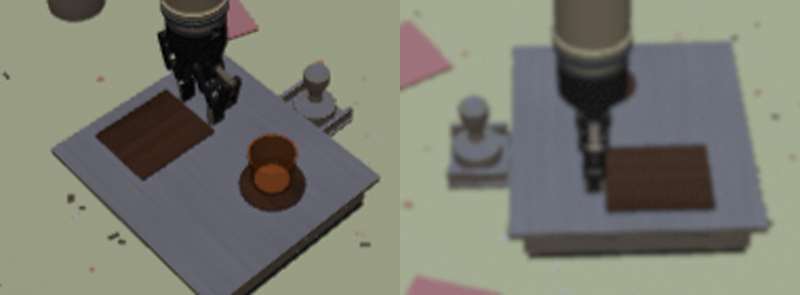

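The board is sliding and is now square against the fingertips (scene half ~(155,135), side half ~(660,178)). The cup and coaster have not moved. I push on, stopping a bit short.

{"method": "servo_tool", "body": {"rows": [[50,[-5,0,0],[0,0,0]],[50,[-6,0,0],[0,0,0]],[50,[-6,0,0],[0,0,0]],[50,[-6,0,0],[0,0,0]],[50,[-6,0,0],[0,0,0]],[50,[-6,0,0],[0,0,0]],[50,[-6,0,0],[0,0,0]],[50,[-6,0,0],[0,0,0]]]}}

```text
clock: 10.4
eef_pos: [551.9, -99.1, 49.3]
tcp_rot: [-3.142, -0.0, 2.84]
contact_force: [-0.5, 0.3, 0.6]
opening: 0.587
```

{"method": "servo_tool", "body": {"rows": [[50,[-6,0,0],[0,0,0]],[50,[-6,0,0],[0,0,0]],[50,[-5,0,0],[0,0,0]],[50,[-4,0,0],[0,0,0]],[50,[-3,0,0],[0,0,0]],[50,[-2,0,0],[0,0,0]],[50,[0,0,0],[0,0,0]]]}}

```text
clock: 11.28
eef_pos: [576.6, -106.7, 49.3]
tcp_rot: [3.142, 0.0, 2.84]
contact_force: [0.3, -1.0, -0.5]
opening: 0.586
```

```bash
python3 - <<'E'
from fit import *
p=np.load("stand.npy");e=sense();print(e["eef_pos"],T([0,0,-p[2]],[e["eef_pos"][:2]-p[:2]]))
a=grab_frame("scene");b=grab_frame("side")
q=np.array([[0,0]]);
for n in("scene","side"):print(n,proj(n,np.c_[T(p,[(150,-76)]),[[56]]]))
out=np.hstack([cv2.resize(a[160:260,140:240],(400,400),interpolation=2),cv2.resize(b[175:275,240:340],(400,400),interpolation=2)])
cv2.imwrite("pics/e.png",out)
for n in("scene","side"):
    for d in trace(n,"board"):
        m=d["mask"].astype(np.uint8);cn=max(cv2.findContours(m,0,1)[0],key=len)[:,0]
        r=T([0,0,-p[2]],ray(n,cn,56)-p[:2])
        if abs(r.mean(0)[0]-90)<40: print(n,d["conf"],cv2.minAreaRect(r.astype(np.float32)),np.percentile(r[:,0],[2,98]))
E
```

```text
[ 576.60728179 -106.74685176   49.29993551] [[ 28.05091973 -76.0078269 ]]
scene [[167.80802746 218.79245584]]
side [[328.84795617 217.69095778]]
scene 0.83 ((97.72673034667969, -82.32752990722656), (104.51432037353516, 119.91361999511719), 89.49490356445312) [ 37.87294488 157.77180462]
side 0.58 ((99.55839538574219, -85.29165649414062), (107.99745178222656, 119.11553955078125), 87.94660949707031) [ 39.29622925 157.86817443]
```

View pics/e.png

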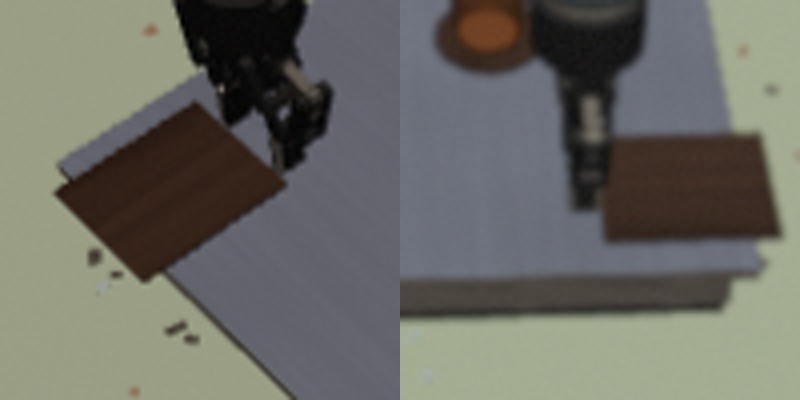

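The board overhangs by ~18.5 mm and is square (scene half: front edge from (55,192) to (145,282)). It needs 11.5 mm more. After that I back off along +x and then lift.

{"method": "servo_tool", "body": {"rows": [[50,[-4,0,0],[0,0,0]],[50,[-4,0,0],[0,0,0]],[50,[-2.5,0,0],[0,0,0]],[50,[-1,0,0],[0,0,0]],[50,[0,0,0],[0,0,0]],[50,[8,0,0],[0,0,0]],[50,[15,0,0],[0,0,0]],[50,[0,0,0],[0,0,0]]]}}

```text
clock: 12.48
eef_pos: [563.5, -102.8, 49.1]
tcp_rot: [-3.141, -0.002, 2.84]
contact_force: [0.8, 0.6, -1.1]
opening: 0.587
```

{"method": "servo_tool", "body": {"rows": [[50,[0,0,-30],[0,0,0]],[50,[0,0,-40],[0,0,0]],[50,[0,0,-40],[0,0,0]],[50,[30,0,-40],[0,0,0]],[50,[40,0,-30],[0,0,0]],[50,[40,0,0],[0,0,0]],[50,[40,0,0],[0,0,0]],[50,[0,0,0],[0,0,0]]]}}

```text
clock: 13.48
eef_pos: [419.9, -58.1, 229.4]
tcp_rot: [-3.142, -0.0, 2.84]
contact_force: [1.6, -0.6, 0.6]
opening: 0.588
```

```bash
python3 - <<'E'
from fit import *
p=np.load("stand.npy");e=sense();print(e["clock"],e["eef_pos"])
a=grab_frame("scene");b=grab_frame("side")
out=np.hstack([cv2.resize(a[150:275,145:270],(400,400),interpolation=2),cv2.resize(b[150:275,215:340],(400,400),interpolation=2)])
cv2.imwrite("pics/f.png",out)
for n in("scene","side"):
    for d in trace(n,"board"):
        m=d["mask"].astype(np.uint8);cn=max(cv2.findContours(m,0,1)[0],key=len)[:,0]
        r=T([0,0,-p[2]],ray(n,cn,56)-p[:2])
        if abs(r.mean(0)[0]-110)<40: print(n,d["conf"],cv2.minAreaRect(r.astype(np.float32)),np.percentile(r[:,0],[2,98]))
    for d in trace(n,"round_coaster")[:1]:
        print("coaster",ray(n,np.argwhere(d["mask"])[:,::-1],56).mean(0))
E
```

```text
13.475 [419.8782812  -58.0656446  229.41056481]
scene 0.71 ((109.25041961669922, -82.69705200195312), (124.2167739868164, 104.76823425292969), 0.47109517455101013) [ 47.26573836 170.96550063]
coaster [579.22724309  71.0777735 ]
side 0.86 ((109.60757446289062, -87.18902587890625), (104.08261108398438, 120.80989074707031), 88.57100677490234) [ 49.18744505 169.24905865]
```

View pics/f.png

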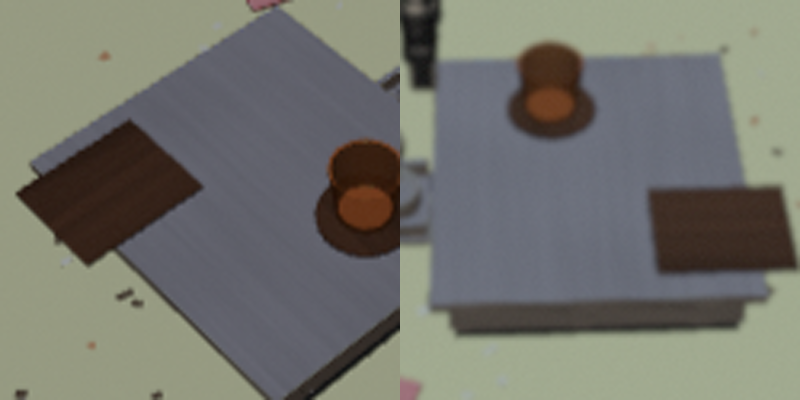

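The board lies flat with its front at x ≈ 169.5 mm, square within about 1.5°, and the coaster and cup are where they were. The arm is clear, so I hand it in.

```bash
python3 -c "
from rig import *
print(sign_off())"
```

```text
the job is handed in; nothing more can be done
None
```

I slid the walnut board with both fingertips on its rear edge until it overhung the stand's far edge. I then backed the fingers off, raised the arm clear and handed the job in at about 13.6 s.

- **Overhang:** both cameras put the board's front edge about 29.5 mm past the far edge. The stand pose behind this is good to a few mm.
- **Angle and position:** the board is square to the edge within about 1.5°, lies flat, and its centre is about 83–87 mm sideways of the stand's middle line. The two cameras differed by about 4.5 mm sideways, well inside the limit.
- **Other things:** the coaster and its cup look unmoved in the pictures. I have no exact coaster measurement, because the cup hides part of it and shifts the estimate. I did not measure the tamper, carafe, saucer, second cup, funnel and pitcher at the end. The arm's path stayed clear of them.

The only notable force was about 33 N straight down. It came from touching the stand top with the fingertips to find their height before the push.

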